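# Switch on the light over the muffin tin

### The arm

A 6-joint arm with a two-finger parallel gripper is mounted at the origin on the work surface. World frame = base frame: x ahead of the robot, y to its left, z up, the work surface at z = 0. Lengths are in m, angles in degrees, forces in N, time in s.
With the tool pointing down it reaches from about 0.375 to 0.9 m from the base axis. Payload 3.1 kg.
Tool frame: the origin (TCP) lies midway between the tips of the shut fingers; the grasp point (between the pads) lies 19 mm behind it; z points along the fingers, y is the line along which they close (so a half turn about z gives the same grasp; the last joint's range is limited). The gripper opens to 87 mm and grips with 3 to 60 N. Pads are 19 mm wide; open, the fingers measure 117 mm over their backs; the gripper's body (75 mm by 190 mm) begins 51 mm behind the grasp point.
Start: joints at [56.293, 30.224, 82.088, -0, 67.689, -10.227], TCP at [0.249, 0.573, 0.223] pointing down, gripper open.
Joint ranges: [-176.69, 176.69], [-43.24, 126.21], [12.49, 139.97], [-82, 262], [0, 151.66], [-163.58, 163.58]. Speed limits (degrees/s): [159.86, 159.86, 180, 180, 180, 180].

### API

Orientations are given as a 3x3 rotation matrix whose columns are the frame's x, y, z axes.
In Python, from rig import bot, sensors, workorder, capture gives the robot as it stands (bot), with the cameras as plain functions, the readings (sensors) and the job (workorder).
- The arm moves only by the shell command python3 steer.py, which reads ROWS from standard input. ROWS is one flat JSON list of numbers that holds 1 to 20 rows one after another, with no inner brackets; each row has 7 numbers: dx, dy, dz in a scale on which 1.0 is 0.75 m, then a rotation vector rx, ry, rz in fractions of the full range, 1 being 180 degrees, then the opening from 0.0 (shut) to 1.0 (fully open); each row is the pose to reach, as a shift and turn from the pose commanded when the command began, along the tool's axes at that moment; what a row does not reach only later rows make up. A row lasts 1/10 s, in which the tool goes at most 0.05 m and 8.59 degrees, less where a joint would pass 70% of its speed; a pose out of reach is approached as far as the arm can. The fingers move at their own pace and stop on an object; the grip force is fixed at half the most. Time passes only in rows, so rows that do not move let the fingers close. It prints the time, the measured TCP pose, the force, the opening and the grip force at its end. No shift or turn number may pass 1 either way. Input that does not fit is refused with a message, and nothing moves.
- sensors.read_state(): the state, without advancing time (a new reading comes with each control period).
- capture(name): name is "side" or "top"; returns a dict with "color" (400x640x3 uint8, red, green, blue), "K" (3x3 intrinsics, pixels), "D" ([k1, k2, p1, p2, k3] as OpenCV has them; the pictures are not rectified), "view" (4x4, takes a point from world to camera coordinates). Camera axes: x right, y up, looking along -z (the intrinsics and any distortion apply to the point x, -y, -z); pixel columns grow to the right and rows downward; lengths in m; the calibration is good to about 2 mm. A picture is of the moment at which its call begins. There is no depth.
- workorder.hand_in(): hands the job in; it is judged then, once.
The state is a dict: "time_s": time; "joint_positions": joint angles; "qvel": joint speeds; "tau": joint torques, N m; "position": TCP position; "tcp_rot": TCP orientation; "force": force on the tool from outside, world axes, zero at the start; "moment": the same for the moment, N m; "opening": opening from 0.0 (shut) to 1.0 (fully open); "grasp_force": force on a finger pad.
Only numpy, scipy, OpenCV 4.12 (cv2) and the standard library are available. Lean on these libraries where they do the work, as an engineer would, in place of code of your own. Each camera call takes 0.05 s, during which the arm holds its last target. There are 200 camera calls.

### The job

Switch on the light over the muffin tin: reach in beneath the front lip of the little shelf that stands over the tin, push the switch under it up until it is fully in, and draw clear. Leave the other shelf's switch off, and do not shift the muffin tin.

Things in the scene. Friction and masses are not known exactly. Their poses are not given: they have to be found in the camera images.
- tin_light (a joint): Switch under the front lip (long edge nearest the robot, at its middle) of the wide fixed shelf over the tin: pale board 380 wide, 150 deep, 18 thick, underside 160 mm up, wire legs 178 mm either side, 45 mm behind the lip; left or right, turned up to 12 deg. Slides straight up: 0 off, 0.012 m fully in. Starts 0 to 2 mm up; moves against a steady 4 N, no spring, stays where left.
- tin_light_pad (a point): Lowest mid point of that switch, a white round bar 60 mm long (along the lip), 16 mm thick, axis 12 mm behind the lip edge. It hangs 30 mm below the board when off, 18 when in (130, 142 mm up). x: level, square to the lip, away from the robot; y: along it; z up. Free below and in front. Closed fingers tilted 35 deg or more from down, reaching in along x under it, lift it and clear the lip.
- other_light (a joint): The same kind of switch (0 off, 0.012 m in, 4 N, stays where left) in the same place under the lip of the other shelf: alike and as high, but only 250 mm wide and standing over a clear canister with a wooden lid. It must stay off.
- muffin_tin: Aluminium six-cup muffin tin, 185 x 270 mm, 32 mm high, loose on the counter under the wide shelf, sticking out about 75 mm behind it. Origin at the centre of its underside, y along its long side.

How it is judged:
By the outcome, as a careful person would: the job done as asked, in the order asked, and still so for the second after the job is handed in, with the robot touching nothing.
It also fails if it takes over 32 s, if anything falls off the work surface, if the arm or the gripper's body presses on something with over 40 N, if the wrist force passes 120 N, or if a joint passes its speed limit or range.

## Working session

There is one attempt and no reset: what is moved stays moved. The work goes in short steps, Python scripts to look and compute and a shell command to move; the robot and the scene stay as the last step left them, time stands still between calls to the robot, and variables do not carry over. Pictures are saved under pics/ and viewed, at most 10 in all, crops included, and the job is handed in when it is done.

```bash
ls; mkdir -p pics; python3 - <<'E'
from rig import bot, sensors, workorder, capture
import cv2,numpy as np
for n in("side","top"):
    c=capture(n); cv2.imwrite(f"pics/{n}0.png",c["color"][:,:,::-1])
    np.savez(f"{n}.npz",**c); print(n,np.round(c["K"],1).tolist(),np.round(c["D"],3),np.round(c["view"],3).tolist())
s=sensors.read_state();print(s["time_s"],s["position"],s["tcp_rot"],s["force"])
E
```

```text
pics
rig.py
steer.py
side [[430.7, 0.0, 325.2], [0.0, 430.7, 199.4], [0.0, 0.0, 1.0]] [-0.029  0.     0.     0.     0.   ] [[-0.999, -0.035, 0.004, 0.648], [0.032, -0.861, 0.508, -0.087], [-0.014, 0.507, 0.862, -0.966], [0.0, 0.0, 0.0, 1.0]]
top [[365.1, 0.0, 320.1], [0.0, 365.1, 203.9], [0.0, 0.0, 1.0]] [-0.064  0.     0.     0.     0.   ] [[-0.03, -0.999, 0.02, -0.002], [0.993, -0.027, 0.113, -0.658], [-0.112, 0.023, 0.993, -0.916], [0.0, 0.0, 0.0, 1.0]]
0.1 [0.24862334 0.57271196 0.22164235] [[-9.17190706e-01  3.98447013e-01 -1.08967856e-03]
 [ 3.98448351e-01  9.17189314e-01 -1.63510988e-03]
 [ 3.47936884e-04 -1.93388821e-03 -9.99998070e-01]] [-0.74146592 -0.10191418 -0.22772086]
```

View pics/side0.png

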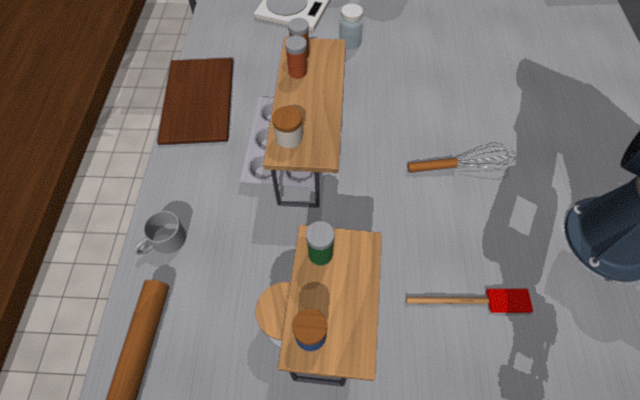

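View pics/top0.png

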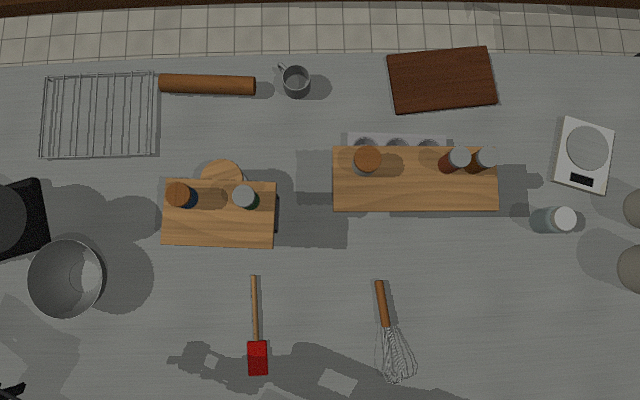

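The wide shelf is on the right in the top view, with its front lip running from about (333,211) to (498,211). In the side view the lip is the right edge, from (346,40) to (338,170). I'll enlarge both for the corners.

```bash
python3 - <<'E'
import cv2
a=cv2.imread("pics/side0.png")[30:210,235:365]; a=cv2.resize(a,None,fx=3.3,fy=3.3,interpolation=cv2.INTER_CUBIC)
cv2.imwrite("pics/s1.png",a)
b=cv2.imread("pics/top0.png")[125:225,320:515]; cv2.imwrite("pics/t1.png",cv2.resize(b,None,fx=4,fy=4,interpolation=cv2.INTER_CUBIC))
E
```

```text
(no output)
```

View pics/s1.png

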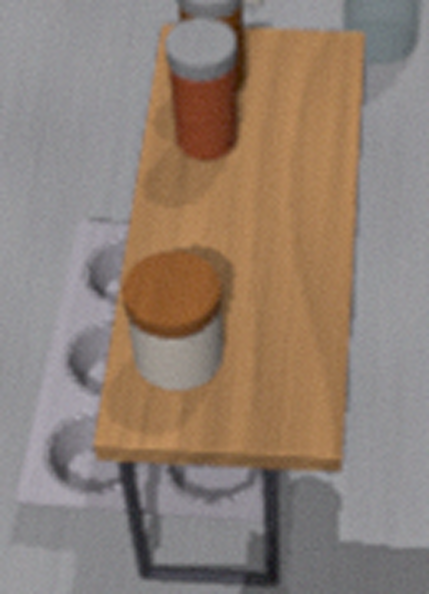

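View pics/t1.png

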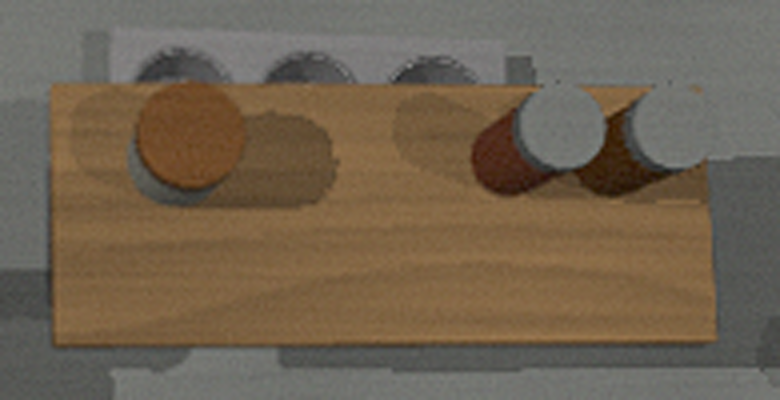

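In the side crop the board's top corners are: front near (340,459), front far (364,33), rear near (96,449), rear far (165,28). In the top crop: front left (53,344), front right (716,341), rear left (52,85). Now triangulating.

```bash
cat > geo.py <<'E'
import numpy as np,cv2
C={n:dict(np.load(n+".npz")) for n in("side","top")}
def norm(n,p): return cv2.undistortPoints(np.array([[p]],float),C[n]["K"],C[n]["D"])[0,0]
def P(n): return np.diag([1,-1,-1.])@C[n]["view"][:3]
def tri(s,t):
    X=cv2.triangulatePoints(P("side"),P("top"),norm("side",s),norm("top",t)).ravel(); return X[:3]/X[3]
def plane(n,p,z):
    v=P(n);R,t=v[:,:3],v[:,3];c=-R.T@t;d=R.T@np.append(norm(n,p),1);return c+d*(z-c[2])/d[2]
E
python3 - <<'E'
from geo import *
u=lambda p,f,o:((p[0]+.5)/f-.5+o[0],(p[1]+.5)/f-.5+o[1])
S=[u(p,3.3,(235,30)) for p in[(340,459),(364,33),(96,449),(165,28)]]
T=[u(p,4,(320,125)) for p in[(53,344),(716,341),(52,85),(706,85)]]
for s,t in zip(S,T): print(np.round(tri(s,t),4),np.round(plane("side",s,.178),4),np.round(plane("top",t,.178),4))
L,R=[(plane("side",S[i],.178)+plane("top",T[i],.178))/2 for i in(0,1)]
print(np.linalg.norm(L-R), (L+R)/2, np.degrees(np.arctan2(-(R-L)[0],(L-R)[1]*-1)), L-R)
E
```

```text
[ 0.626  -0.0458  0.1744] [ 0.6257 -0.0432  0.178 ] [ 0.626  -0.0456  0.178 ]
[ 0.6163 -0.4247  0.1757] [ 0.6156 -0.4216  0.178 ] [ 0.6169 -0.4237  0.178 ]
[ 0.7739 -0.0503  0.1711] [ 0.7712 -0.0451  0.178 ] [ 0.7734 -0.0501  0.178 ]
[ 0.7664 -0.4369  0.1665] [ 0.7614 -0.4215  0.178 ] [ 0.7663 -0.4312  0.178 ]
0.3783457271667853 [ 0.62105158 -0.23352407  0.178     ] 178.54832343519766 [0.00958494 0.3782243  0.        ]
```

Lip middle is at (0.621,-0.2335), the shelf is turned about -1.5°, and its measured width is 378 mm (380 given). Next I move across in front of the shelf, tool still pointing down, fingers shut.

The manual's scale: shifts go in shares of 0.75 m and turns go in shares of 180 degrees. Converting my numbers, -0.64 m / 0.75 = -0.8533, -0.03 m / 0.75 = -0.04, -22 degrees / 180 = -0.1222.

```bash
echo '[-0.7333, -0.8533, -0.04, 0, 0, -0.1222, 0, -0.7333, -0.8533, -0.04, 0, 0, -0.1222, 0, -0.7333, -0.8533, -0.04, 0, 0, -0.1222, 0, -0.7333, -0.8533, -0.04, 0, 0, -0.1222, 0, -0.7333, -0.8533, -0.04, 0, 0, -0.1222, 0, -0.7333, -0.8533, -0.04, 0, 0, -0.1222, 0, -0.7333, -0.8533, -0.04, 0, 0, -0.1222, 0, -0.7333, -0.8533, -0.04, 0, 0, -0.1222, 0, -0.7333, -0.8533, -0.04, 0, 0, -0.1222, 0, -0.7333, -0.8533, -0.04, 0, 0, -0.1222, 0, -0.7333, -0.8533, -0.04, 0, 0, -0.1222, 0, -0.7333, -0.8533, -0.04, 0, 0, -0.1222, 0, -0.7333, -0.8533, -0.04, 0, 0, -0.1222, 0, -0.7333, -0.8533, -0.04, 0, 0, -0.1222, 0, -0.7333, -0.8533, -0.04, 0, 0, -0.1222, 0, -0.7333, -0.8533, -0.04, 0, 0, -0.1222, 0, -0.7333, -0.8533, -0.04, 0, 0, -0.1222, 0, -0.7333, -0.8533, -0.04, 0, 0, -0.1222, 0, -0.7333, -0.8533, -0.04, 0, 0, -0.1222, 0]' | python3 steer.py; python3 -c "
from rig import bot, sensors, workorder, capture
s=sensors.read_state();print(s['joint_positions'],s['tcp_rot'])"
```

```text
time_s: 2.0
position: [0.4979, -0.2334, 0.2517]
tcp_rot: [[-1.0, 0.028, -0.002], [0.028, 1.0, 0.002], [0.002, 0.002, -1.0]]
force: [0.2, 0.4, 0.9]
opening: 0.003
grasp_force: 0.0
[-3.67712517e+01  2.24978128e+01  9.08959056e+01  2.50517745e-02
  6.67318138e+01 -1.25181409e+02] [[-0.99960905  0.02791874 -0.00151454]
 [ 0.02791626  0.99960893  0.00163328]
 [ 0.00155955  0.00159036 -0.99999752]]
```

To row units: -30 degrees / 180 = -0.1667.

```bash
echo '[0, 0, 0, 0, -0.0444, 0, 0, 0, 0, 0, 0, -0.0889, 0, 0, 0, 0, 0, 0, -0.1333, 0, 0, 0, 0, 0, 0, -0.1667, 0, 0, 0, 0, 0, 0, -0.1667, 0, 0]' | python3 steer.py; python3 -c "
from rig import bot, sensors, workorder, capture
s=sensors.read_state();print(s['joint_positions'])"
```

```text
time_s: 2.5
position: [0.4953, -0.2286, 0.251]
tcp_rot: [[-0.868, 0.028, 0.495], [0.028, 1.0, -0.008], [-0.495, 0.007, -0.869]]
force: [-1.1, 0.5, 0.1]
opening: 0.003
grasp_force: 0.0
[ -48.96732342   14.89772615  111.91659161   36.55466714   38.21484552
 -163.42374423]
```

j4 turns the right way, but j6 has reached its limit. A half turn about the tool axis gives the same tool shape and frees j6.

To row units: 90 degrees / 180 = 0.5.

```bash
echo '[0, 0, 0, 0, 0, 0.5, 0, 0, 0, 0, 0, 0, 0.5, 0, 0, 0, 0, 0, 0, 0.5, 0, 0, 0, 0, 0, 0, 0.5, 0, 0, 0, 0, 0, 0, 0.5, 0, 0, 0, 0, 0, 0, 0.5, 0, 0, 0, 0, 0, 0, 0.5, 0, 0, 0, 0, 0, 0, 0.5, 0, 0, 0, 0, 0, 0, 0.5, 0, 0, 0, 0, 0, 0, 0.5, 0, 0, 0, 0, 0, 0, 0.5, 0, 0, 0, 0, 0, 0, 0.5, 0]' | python3 steer.py; echo '[0, 0, 0, 0, 0, 0.5, 0, 0, 0, 0, 0, 0, 0.5, 0, 0, 0, 0, 0, 0, 0.5, 0, 0, 0, 0, 0, 0, 0.5, 0, 0, 0, 0, 0, 0, 0.5, 0, 0, 0, 0, 0, 0, 0.5, 0, 0, 0, 0, 0, 0, 0.5, 0, 0, 0, 0, 0, 0, 0.5, 0, 0, 0, 0, 0, 0, 0.5, 0, 0, 0, 0, 0, 0, 0.5, 0, 0, 0, 0, 0, 0, 0.5, 0, 0, 0, 0, 0, 0, 0.5, 0]' | python3 steer.py;python3 -c "
from rig import bot, sensors, workorder, capture
s=sensors.read_state();print(s['joint_positions'])"
```

```text
time_s: 3.7
position: [0.4995, -0.2316, 0.2533]
tcp_rot: [[0.019, 0.867, 0.498], [1.0, -0.015, -0.012], [-0.003, 0.498, -0.867]]
force: [0.5, 0.2, -0.7]
opening: 0.007
grasp_force: 0.0
time_s: 4.9
position: [0.4993, -0.2321, 0.2532]
tcp_rot: [[0.867, -0.02, 0.498], [-0.016, -1.0, -0.013], [0.498, 0.003, -0.867]]
force: [0.7, 0.4, -0.0]
opening: 0.005
grasp_force: 0.0
[-48.8291027   15.02757604 111.32488547  36.36269118  38.22056819
  16.34484044]
```

```bash
cat > rel.py <<'E'
import sys,numpy as np
from scipy.spatial.transform import Rotation as Ro
from rig import bot, sensors, workorder, capture
x,y,z,t=map(float,sys.argv[1:5]); a=np.radians(-1.45); t=np.radians(t)
X=np.array([np.cos(a),np.sin(a),0]); U=np.array([0,0,1.]); Y=np.cross(U,X)
Z=np.sin(t)*X-np.cos(t)*U; R=np.c_[np.cross(-Y,Z),-Y,Z]
s=sensors.read_state(); R0=np.array(s["tcp_rot"])
print(np.round(R0.T@(np.array([x,y,z])-s["position"]),4),np.round(Ro.from_matrix(R0.T@R).as_rotvec(degrees=True),1))
print(np.round(s["position"],4),np.round(s["joint_positions"],1),np.round(s["force"],1))
E
python3 rel.py .56 -.232 .11 60
```

```text
[-0.0187 -0.0017  0.1544] [-0.1 30.1  0.3]
[ 0.4993 -0.2321  0.2532] [-48.8  15.  111.3  36.4  38.2  16.3] [ 0.7  0.4 -0. ]
```

To row units: 0.1544 m / 0.75 = 0.2059, 0.12 m / 0.75 = 0.16, 30 degrees / 180 = 0.1667.

```bash
echo '[-0.004, 0, 0.04, 0, 0.0333, 0, 0, -0.0093, 0, 0.08, 0, 0.0667, 0, 0, -0.0147, -0.0013, 0.12, 0, 0.1, 0, 0, -0.02, -0.0013, 0.16, 0, 0.1333, 0, 0, -0.0249, -0.0023, 0.2059, 0, 0.1667, 0, 0, -0.0249, -0.0023, 0.2059, 0, 0.1667, 0, 0, -0.0249, -0.0023, 0.2059, 0, 0.1667, 0, 0, -0.0249, -0.0023, 0.2059, 0, 0.1667, 0, 0]' | python3 steer.py; python3 rel.py .56 -.232 .11 60
```

```text
time_s: 5.7
position: [0.5616, -0.2307, 0.113]
tcp_rot: [[0.504, -0.013, 0.863], [-0.008, -1.0, -0.011], [0.863, -0.001, -0.505]]
force: [-0.1, 0.6, -1.1]
opening: 0.004
grasp_force: 0.0
[-0.0034  0.0013  0.0001] [-0.6  0.3  0.3]
[ 0.5616 -0.2307  0.113 ] [-54.6  48.  126.9 123.6  56.8 -85. ] [-0.1  0.6 -1.1]
```

```bash
python3 rel.py .641 -.234 .100 60; python3 rel.py .555 -.232 .100 60
```

```text
[0.0288 0.0023 0.0751] [-0.6  0.3  0.3]
[ 0.5616 -0.2307  0.113 ] [-54.6  48.  126.9 123.6  56.8 -85. ] [-0.1  0.6 -1.1]
[-0.0146  0.0014  0.0008] [-0.6  0.3  0.3]
[ 0.5616 -0.2307  0.113 ] [-54.6  48.  126.9 123.6  56.8 -85. ] [-0.1  0.6 -1.1]
```

To row units: 0.075 m / 0.75 = 0.1, 0.056 m / 0.75 = 0.0747.

```bash
echo '[-0.016, 0.0013, 0.004, 0, 0, 0, 0, -0.0027, 0.0013, 0.0267, 0, 0, 0, 0, 0.0107, 0.0013, 0.0507, 0, 0, 0, 0, 0.024, 0.0027, 0.0747, 0, 0, 0, 0, 0.0387, 0.0027, 0.1, 0, 0, 0, 0, 0.0387, 0.0027, 0.1, 0, 0, 0, 0, 0.0387, 0.0027, 0.1, 0, 0, 0, 0]' | python3 steer.py; python3 rel.py .641 -.234 .105 60
python3 - <<'E'
from rig import bot, sensors, workorder, capture
import cv2
for n,(a,b,c,d) in dict(side=(20,220,240,460),top=(120,300,300,520)).items():
    i=capture(n)["color"][a:b,c:d,::-1]; cv2.imwrite(f"pics/{n}2.png",cv2.resize(i,None,fx=2.7,fy=2.7,interpolation=2))
E
```

```text
time_s: 6.4
position: [0.6399, -0.2317, 0.1001]
tcp_rot: [[0.508, -0.012, 0.861], [-0.013, -1.0, -0.006], [0.861, -0.008, -0.508]]
force: [-0.7, -0.6, 0.2]
opening: 0.007
grasp_force: 0.0
[ 0.0048  0.0022 -0.0016] [-0.9  0.6 -0. ]
[ 0.6399 -0.2317  0.1001] [-45.9  48.6 117.1 126.8  50.1 -76.2] [-0.7 -0.6  0.2]
```

View pics/side2.png

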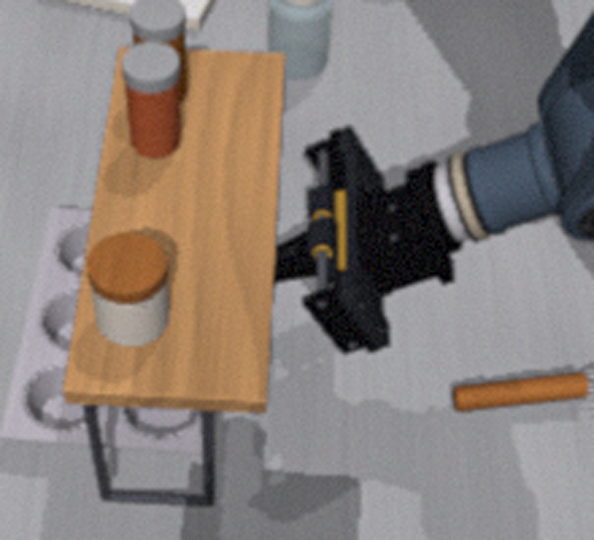

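View pics/top2.png

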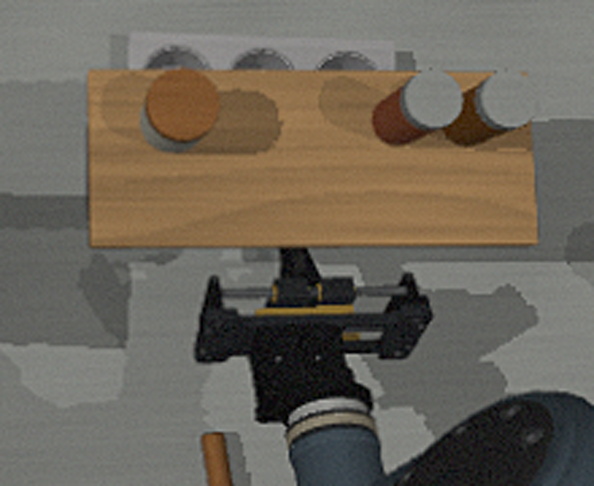

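The fingers reach under the lip near its middle, crossing it at about (297,245) in the top crop and (278,262) in the side crop. The gripper body is clear of the shelf. I'll lift in small steps and watch the force.

To row units: 0.0069 m / 0.75 = 0.0092, -0.0041 m / 0.75 = -0.0055.

```bash
for i in 1; do echo '[0.0045, 0, -0.0027, 0, 0, 0, 0, 0.0092, 0, -0.0055, 0, 0, 0, 0, 0.0092, 0, -0.0055, 0, 0, 0, 0]' | python3 steer.py; done | grep -E "pos|force:"; echo '[0.0023, 0, -0.0013, 0, 0, 0, 0, 0.0045, 0, -0.0027, 0, 0, 0, 0, 0.0045, 0, -0.0027, 0, 0, 0, 0]' | python3 steer.py| grep -E "pos|force:"; echo '[0.0023, 0, -0.0013, 0, 0, 0, 0, 0.0045, 0, -0.0027, 0, 0, 0, 0, 0.0045, 0, -0.0027, 0, 0, 0, 0]' | python3 steer.py| grep -E "pos|force:"; echo '[0.0023, 0, -0.0013, 0, 0, 0, 0, 0.0045, 0, -0.0027, 0, 0, 0, 0, 0.0045, 0, -0.0027, 0, 0, 0, 0]' | python3 steer.py| grep -E "pos|force:"
```

```text
position: [0.6392, -0.2331, 0.1089]
force: [-0.9, -0.2, -0.2]
grasp_force: 0.0
position: [0.6395, -0.2329, 0.1124]
force: [0.3, -1.0, -0.5]
grasp_force: 0.0
position: [0.6389, -0.2327, 0.1151]
force: [-1.5, -0.8, -3.7]
grasp_force: 1.9
position: [0.6391, -0.2327, 0.1197]
force: [-3.3, -1.3, -3.6]
grasp_force: 2.3
```

To row units: 0.0034 m / 0.75 = 0.0045, -0.002 m / 0.75 = -0.0027.

```bash
r(){ grep -E "pos|^force:"; }; echo '[0.0023, 0, -0.0013, 0, 0, 0, 0, 0.0045, 0, -0.0027, 0, 0, 0, 0, 0.0045, 0, -0.0027, 0, 0, 0, 0]' | python3 steer.py|r; echo '[0.0023, 0, -0.0013, 0, 0, 0, 0, 0.0023, 0, -0.0013, 0, 0, 0, 0]' | python3 steer.py|r;echo '[0.0023, 0, -0.0013, 0, 0, 0, 0, 0.0023, 0, -0.0013, 0, 0, 0, 0]' | python3 steer.py|r
```

```text
position: [0.6392, -0.2327, 0.124]
force: [-3.6, 0.2, -4.3]
position: [0.6389, -0.2327, 0.1244]
force: [-1.5, -0.5, -10.0]
position: [0.6382, -0.2326, 0.1249]
force: [1.4, -1.1, -20.5]
```

The force climbed to 20 N with the height stalled after about 11.5 mm of travel, so the switch is at its stop. Now I drop down and draw out.

To row units: -0.067 m / 0.75 = -0.0893, -0.0215 m / 0.75 = -0.0287.

```bash
echo '[-0.0115, 0, 0.0067, 0, 0, 0, 0, -0.0287, 0, 0.0169, 0, 0, 0, 0, -0.0287, 0, 0.0169, 0, 0, 0, 0, -0.04, 0, -0.004, 0, 0, 0, 0, -0.0533, 0, -0.0267, 0, 0, 0, 0, -0.0667, 0, -0.048, 0, 0, 0, 0, -0.08, 0, -0.0707, 0, 0, 0, 0, -0.0893, 0, -0.0867, 0, 0, 0, 0, -0.0893, 0, -0.0867, 0, 0, 0, 0, -0.0893, 0, -0.0867, 0, 0, 0, 0]' | python3 steer.py
python3 - <<'E'
from rig import bot, sensors, workorder, capture
import cv2
for n in("side","top"):
    i=capture(n)["color"][:,:,::-1]; cv2.imwrite(f"pics/{n}3.png",i)
o=cv2.imread("pics/side0.png");n=cv2.imread("pics/side3.png")
d=cv2.absdiff(o,n)[90:190,235:320];print(d.max(),d.mean())
E
```

```text
time_s: 9.4
position: [0.5508, -0.2327, 0.1052]
tcp_rot: [[0.504, -0.017, 0.864], [-0.016, -1.0, -0.011], [0.864, -0.008, -0.504]]
force: [-0.4, -0.2, -0.9]
opening: 0.004
grasp_force: 0.0
28 11.740549019607844
```

View pics/side3.png

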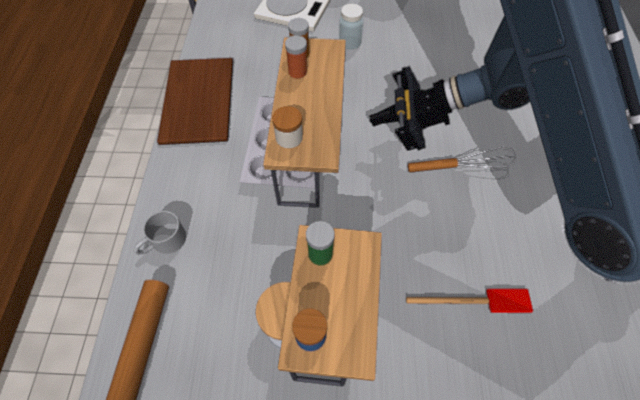

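The gripper is clear of the shelf, with its fingertip at about (372,118) and the lip at about 342. The tin, jars and other shelf haven't moved, and the area around the tin is brighter than before.

```bash
python3 -c "
from rig import bot, sensors, workorder, capture
print(workorder.hand_in())"
```

```text
the job is handed in; nothing more can be done
None
```

I pushed the tin shelf's switch up to its stop (force rose to about 20 N after roughly 11.5 mm of travel), drew the arm clear, and handed in at about 9.5 s; the final side view shows the tin and other shelf unmoved, and I never went near the other switch.

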